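Make up the wheel-fitting kit in the caddy

ROBOT

A 7-joint arm with a two-finger parallel gripper is mounted at the origin on a cart in front of the work surface, level with it; the furniture and walls round the work are solid. World frame = base frame: x ahead of the robot, y to its left, z up, the work surface at z = 0. Lengths are in mm, angles in rad, forces in N, time in s.
With the tool pointing down it reaches from about 425 to 875 mm from the base axis. Payload 4.7 kg.
Tool frame: the origin (TCP) lies midway between the tips of the shut fingers; the grasp point (between the pads) lies 19 mm behind it; z points along the fingers, y is the line along which they close (so a half turn about z gives the same grasp; the last joint's range is limited). The gripper opens to 87 mm and grips with 3 to 60 N. Pads are 19 mm wide; open, the fingers measure 117 mm over their backs; the gripper's body (75 mm by 190 mm) begins 51 mm behind the grasp point.
Start: joints at [-1.15, 0.321, -0.07, 1.45, 0.023, 1.371, -0.057], TCP at [257.216, 596.964, 222.587] pointing down, gripper open.
Joint ranges: [-2.86, 2.86], [-0.3, 2.09], [-1.38, 1.24], [0.06, 2.45], [-1.56, 4.7], [0.09, 2.05], [-2.69, 2.69]. Speed limits (rad/s): [2.57, 2.57, 3.14, 3.14, 3.14, 3.14, 3.14].

INTERFACE

Orientations are given as a unit quaternion [x, y, z, w].
In Python, from cell import readout, optics, manip gives the robot as it stands. The module is installed in compiled form; this text tells all that it offers.
- The arm moves only by the tool step_arm, never from a script. Its argument "series" is a list of rows, each a list of 3 entries, a list of its own where there are three numbers: the turn, a rotation vector about the tool's x, y, z in degrees, then the shift along the tool's x, y, z in mm, then the finger opening in mm, from 0 to 87. A call has 1 to 12 rows; each row is the pose to reach, as a shift and turn from the pose commanded when the call began, along the tool's axes at that moment; what a row does not reach only later rows make up. A row lasts 1/10 s, in which the tool goes at most 50 mm and 8.59 degrees, less where a joint would pass 70% of its speed; a pose out of reach is approached as far as the arm can. A call with a gripper value outside its range is refused whole. The fingers move at their own pace and stop on an object; "grip_force" is the grip in N (left out, the last holds). Time passes only in rows, so rows that repeat a pose let the fingers close. It gives the time, the measured TCP pose, the force, the opening and the grip force at its end, in the units of the state.
- readout.read_state(): the state, without advancing time (a new reading comes with each control period).
- optics.get_image(name): name is "scene" or "side" or "wrist"; returns (picture, depth): 420x560x3 uint8, blue, green, red; 420x560 float32, mm along the optical axis (not along the pixel's ray), 0 where there is no reading.
- optics.camera_info(name): a dict with "intrinsics" (3x3 intrinsics, pixels), "D" ([k1, k2, p1, p2, k3] as OpenCV has them; the pictures are not rectified), "eye" and "orientation" of the camera in the world. Camera axes: x right, y down, z forward; pixel columns grow to the right and rows downward; lengths in mm; the calibration is good to about 2 mm. A picture is of the moment at which its call begins: read the wrist's pose just before it. camera_info takes no time and is no camera call; for the wrist camera it gives the pose at the moment of the call.
- manip.sign_off(): hands the job in; it is judged then, once.
The state is a dict: "clock": time; "q": joint angles; "qvel": joint speeds; "effort": joint torques, N m; "eef_pos": TCP position; "ee_rot": TCP orientation; "contact_force": force on the tool from outside, world axes, zero at the start; "wrist_torque": the same for the moment, N m; "finger_gap": finger opening in mm; "gripper_force": force on a finger pad.
Only numpy, scipy, OpenCV 4.12 (cv2) and the standard library are available. Lean on these libraries where they do the work, as an engineer would, in place of code of your own. Each camera call takes 0.05 s, during which the arm holds its last target. There are 200 camera calls.

TASK

Make up the kit for fitting one model wheel: in the black caddy, lay the pin vice lengthwise in the long open bay, seat the printed V jig in the pocket with the finger notches with its V upward, and load the clear tube magazine in the order the axle takes the parts: one plain short bush at the bottom, the long spacer on it, the other plain short bush on top. The flanged bush and the felt marker do not belong to the kit: leave them where they are.

Things in the scene. Friction and masses are not known exactly. Their poses are not given: they have to be found in the camera images.
- bush_1: plain short bush: bare steel cylinder 26 mm diameter, 34 mm long, no flange, thick wall with a small 10 mm bore; stands on end on the table. Origin at the middle of its length on its axis (17 mm above the table), z along the axis. The two plain bushes are alike and interchangeable.
- bush_2: plain short bush: bare steel cylinder 26 mm diameter, 34 mm long, no flange, thick wall with a small 10 mm bore; stands on end on the table. Origin at the middle of its length on its axis (17 mm above the table), z along the axis. The two plain bushes are alike and interchangeable.
- spacer: long spacer: bare steel tube 26 mm diameter, 56 mm long, thin wall with a wide 20 mm bore; stands on end on the table. Origin at the middle of its length on its axis (28 mm above the table), z along the axis.
- flanged_bush: look-alike that stays: steel bush 26 mm diameter, 34 mm long, 10 mm bore, with a flange 44 mm wide and 4 mm thick round its foot. Origin at the middle of its length, z up.
- vee_jig: teal printed V jig, a block 40 mm (x) by 60 mm (y), 22 mm high, with a V groove across the middle of its top running along x; the two 40 mm wide end faces at y = +-30 mm are flat and full height and are good to grip (60 mm apart). Origin at the centre of its underside, z up.
- pin_vice: pin vice (small hand drill): slim grey metal tool 15 mm wide and high, 111 mm long along its y, lying on its side; solid handle from y = -28 to +56 mm, the thin chuck and drill bit towards -y. Origin on its underside, z up; its balance point is about 14 mm from the origin towards +y, the place to grip it.
- marker: look-alike that stays: felt marker 16 mm thick, 132 mm long along its y, black cap and white barrel, lying on its side. Origin at its middle on its underside.
- tool_bay: long open bay, a plain shallow bin: grey insert 160 x 78 mm, one of three side by side in any order in the black caddy, fixed. Origin: centre of its underside, 3 mm above the table; x along its length, away from the robot. Floor at z = 4 mm, walls up to 16 mm; inside 136 mm (x) by 64 mm (y), centred. A fixed wooden drawer tower, 215 mm high, stands to its left.
- jig_pocket: V jig's pocket: grey insert 160 x 78 mm, one of three side by side in any order in the black caddy, fixed. Origin: centre of its underside, 3 mm above the table; x along its length, away from the robot. Pocket 80 (x) by 56 mm (y) centred on the origin, floor z = 4, rim 16 mm; a 32 mm wide finger notch, same floor, runs out of each end to x = +-66 mm. The jig's 60 mm length goes along x.
- magazine: tube magazine: grey insert 160 x 78 mm, one of three side by side in any order in the black caddy, fixed. Origin: centre of its underside, 3 mm above the table; x along its length, away from the robot. Clear upright tube, axis at x = 50, y = 0 mm, bore 32, floor z = 4; black funnel z 100 to 132 mm, mouth 45 mm inside, 51 outside. Let go upright 20 mm into the funnel, parts slide down.
Mind the look-alikes: they are no part of the job. Leave any blue or yellow look-alike of the spacer alone.

How it is judged:
By the outcome, as a careful person would: the job done as asked, in the order asked, and still so for the second after the job is handed in, with the robot touching nothing.
It also fails if it takes over 131 s, if anything falls off the work surface, if the arm or the gripper's body presses on something with over 40 N, if the wrist force passes 120 N, or if a joint passes its speed limit or range.

## Working session

There is one attempt and no reset: what is moved stays moved. The work goes in short steps, Python scripts to look and compute and a tool call to move; the robot and the scene stay as the last step left them, time stands still between calls to the robot, and variables do not carry over. Pictures are saved under pics/ and viewed, at most 17 in all, crops included, and the job is handed in when it is done.

Besides the shell and the picture viewer there is one more tool, called after "Request:" as name(argument=value, ...), one argument or row to a line, values as JSON. step_arm: Moves the arm, as the interface text tells. Its arguments: {"type":"object","properties":{"series":{"type":"array","items":{"type":"array"}},"grip_force":{"type":"number"}},"required":["series"]}

```bash
mkdir -p pics
cat > h.py <<'E'
import numpy as np, cv2
from scipy.spatial.transform import Rotation as R
from cell import readout, optics, manip
def grab(n):
    ci=optics.camera_info(n); p,d=optics.get_image(n); return p,d,ci
def Rc(ci):
    o=np.array(ci["orientation"],float)
    return o if o.shape==(3,3) else R.from_quat(o.ravel()).as_matrix()
def rays(ci,uv):
    K=np.array(ci["intrinsics"],float);D=np.array(ci["D"],float)
    n=cv2.undistortPoints(np.array(uv,float).reshape(-1,1,2),K,D).reshape(-1,2)
    return np.c_[n,np.ones(len(n))]@Rc(ci).T, np.array(ci["eye"],float)
def onplane(ci,uv,z):
    r,e=rays(ci,uv); return e+r*((z-e[2])/r[:,2])[:,None]
def cloud(d,ci):
    v,u=np.mgrid[0:d.shape[0],0:d.shape[1]]
    r,e=rays(ci,np.c_[u.ravel(),v.ravel()])
    P=(e+r*d.reshape(-1,1)).reshape(*d.shape,3); P[d==0]=np.nan; return P
E
python3 - <<'E'
from h import *
s=readout.read_state(); print({k:np.round(v,3) for k,v in s.items()})
for n in ["scene","side","wrist"]:
    p,d,ci=grab(n); cv2.imwrite(f"pics/{n}0.png",p); np.savez(f"{n}0.npz",p=p,d=d); 
    import pickle; pickle.dump(ci,open(f"{n}0.pkl","wb")); print(n,ci)
E
```

```text
{'clock': np.float64(0.0), 'q': array([-1.15 ,  0.322, -0.07 ,  1.452,  0.023,  1.371, -0.057]), 'qvel': array([ 0.   ,  0.   , -0.   ,  0.   , -0.001, -0.002, -0.   ]), 'effort': array([-0.0000e+00, -4.9129e+01, -4.0400e-01, -3.1252e+01, -6.4000e-02,
        4.4000e-02,  0.0000e+00]), 'eef_pos': array([257.012, 596.439, 221.462]), 'ee_rot': array([ 0.202,  0.979, -0.001, -0.   ]), 'contact_force': array([ 0.195,  0.452, -0.776]), 'wrist_torque': array([-0.023, -0.007,  0.027]), 'gripper_force': np.float64(0.0), 'finger_gap': np.float64(87.219)}
scene {'intrinsics': array([[405.61039666,   0.        , 283.49332415],
       [  0.        , 405.61039666, 209.64989012],
       [  0.        ,   0.        ,   1.        ]]), 'D': array([-0.07845393,  0.        ,  0.        ,  0.        ,  0.        ]), 'eye': array([-128.56654129, -724.50404815,  763.66202898]), 'orientation': array([ 0.83439061, -0.33867107,  0.17155413, -0.39957903])}
side {'intrinsics': array([[393.19581445,   0.        , 273.8960085 ],
       [  0.        , 393.19581445, 215.87657272],
       [  0.        ,   0.        ,   1.        ]]), 'D': array([-0.01516496,  0.        ,  0.        ,  0.        ,  0.        ]), 'eye': array([253.03697777, 558.03125891, 701.92760321]), 'orientation': array([-0.15882052,  0.90150144, -0.39493551,  0.07808416])}
wrist {'intrinsics': array([[344.48778264,   0.        , 281.19786985],
       [  0.        , 344.48778264, 216.05727051],
       [  0.        ,   0.        ,   1.        ]]), 'D': array([0.02076068, 0.        , 0.        , 0.        , 0.        ]), 'eye': array([186.0925828 , 628.32872359, 383.32745745]), 'orientation': array([0.8268889 , 0.5441476 , 0.07782752, 0.11874771])}
```

View pics/scene0.png

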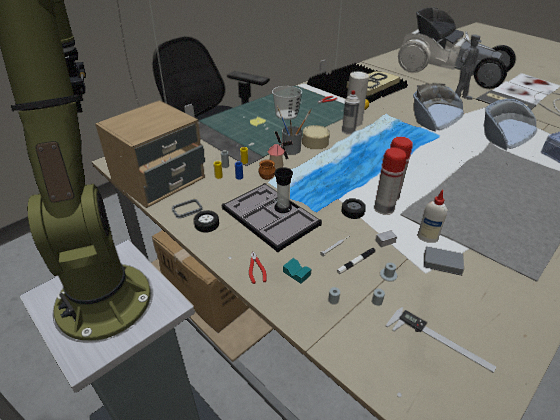

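View pics/side0.png

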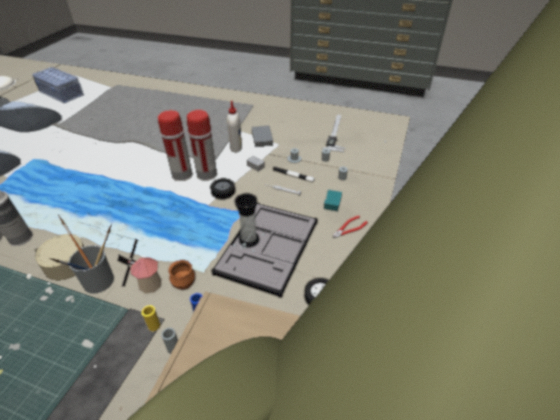

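View pics/wrist0.png

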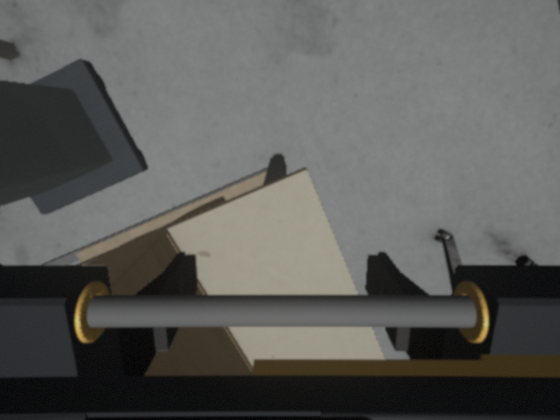

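Run:
```python
from h import *
import pickle
a=np.load("scene0.npz")["p"];b=np.load("side0.npz")["p"]
cv2.imwrite("pics/sc1.png",cv2.resize(a[140:310,195:445],None,fx=3.2,fy=3.2,interpolation=2))
cv2.imwrite("pics/si1.png",cv2.resize(b[110:360,110:370],None,fx=2.4,fy=2.4,interpolation=2)[:600])
ci=pickle.load(open("scene0.pkl","rb"))
for n,uv,z in [("b1",(334,291),34),("b2",(378,292),34),("fl",(389,265),34),("jig",(297,267),22),("vice",(335,246),8),("mark",(356,260),8),("grey",(225,153),56),("tube",(285,172),132),("cadc",(272,217),10)]:
    print(n,onplane(ci,[uv],z).round(0))
d=np.load("scene0.npz")["d"];P=cloud(d,ci)
for uv in [(334,291),(297,267),(225,153),(335,246),(272,250)]: print(uv,P[uv[1],uv[0]].round(0))
```

```text
b1 [[ 397. -376.   34.]]
b2 [[ 468. -449.   34.]]
fl [[ 560. -418.   34.]]
jig [[ 398. -255.   22.]]
vice [[ 538. -264.    8.]]
mark [[ 537. -336.    8.]]
grey [[579. 260.  56.]]
tube [[561. -46. 132.]]
cadc [[498. -59.  10.]]
(334, 291) [ 402. -372.   27.]
(297, 267) [ 404. -250.   14.]
(225, 153) [590. 276.  44.]
(335, 246) [ 539. -263.    7.]
(272, 250) [ 409. -152.    1.]
```

View pics/sc1.png

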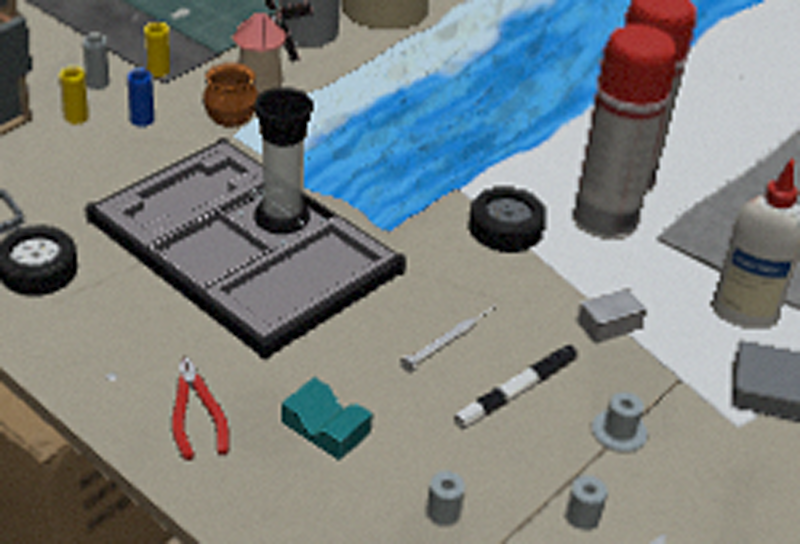

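View pics/si1.png

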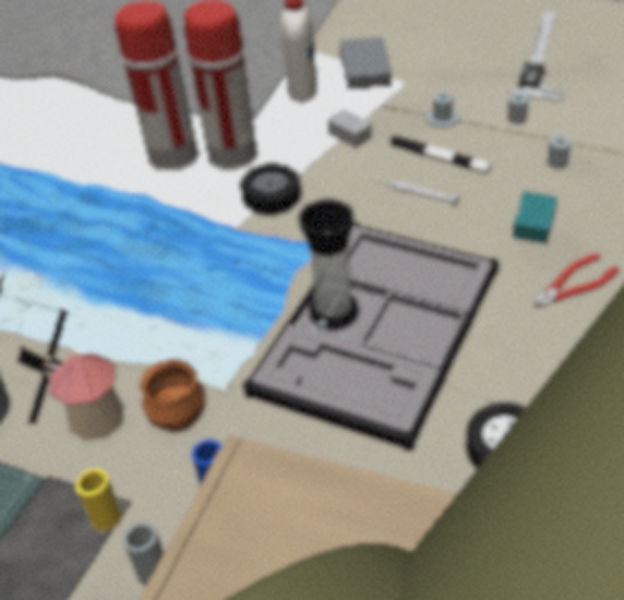

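Scene crop (×3.2 from 195,140) shows: caddy with the jig pocket on the left, the magazine in the middle (funnel 285,172) and the plain tool bay on the right; pin vice at (335,246), marker (356,260), jig (297,267), plain bushes (334,296) and (378,297), flanged bush (389,271). The grey spacer is at (225,158) among yellow and blue look-alikes; the side view agrees. I'll move off for wrist views.

```bash
cat >> h.py <<'E'
def Rt(yaw):  # yaw deg = world direction of tool y, tool pointing down
    a=np.radians(yaw); y=np.array([np.cos(a),np.sin(a),0]); z=np.array([0,0,-1.]); return np.c_[np.cross(y,z),y,z]
def move(p,yaw=None,frm=None,fyaw=None):
    """turn (deg) and shift (mm) from present (or given) commanded pose"""
    s=readout.read_state()
    p0=np.array(s["eef_pos"]) if frm is None else np.array(frm,float)
    R0=R.from_quat(s["ee_rot"]).as_matrix() if fyaw is None else Rt(fyaw)
    R1=R0 if yaw is None else Rt(yaw)
    return R.from_matrix(R0.T@R1).as_rotvec(degrees=True).round(2), (R0.T@(np.array(p)-p0)).round(1)
E
python3 - <<'E'
from h import *
import pickle
s=readout.read_state();R0=R.from_quat(s["ee_rot"]).as_matrix()
ci=pickle.load(open("wrist0.pkl","rb"));Rw=Rc(ci)
print("cam in tool",(R0.T@(ci["eye"]-s["eef_pos"])).round(1));print((R0.T@Rw).round(3))
y=R0[:,1];print("yaw",np.degrees(np.arctan2(y[1],y[0])))
print(move([330,520,360],50),move([540,-200,350],0))
sc=pickle.load(open("scene0.pkl","rb"));P=cloud(np.load("scene0.npz")["d"],sc)
for uv in [(200,160),(195,135),(205,185),(150,107),(107,150),(148,205)]: print(uv,P[uv[1],uv[0]].round(0),onplane(sc,[uv],215).round(0))
E
```

```text
cam in tool [  77.8    0.9 -161.6]
[[-0.    -0.96  -0.281]
 [ 1.    -0.     0.001]
 [-0.001 -0.281  0.96 ]]
yaw 66.69272325244448
(array([-0.08,  0.02, 16.69]), array([ -97.3,  -41.7, -138.2])) (array([-7.000e-02,  5.000e-02,  6.669e+01]), array([-575. , -619.8, -127.3]))
(200, 160) [458. 229.  93.] [[351.  55. 215.]]
(195, 135) [469. 257. 166.] [[420. 176. 215.]]
(205, 185) [459. 219.   1.] [[294. -45. 215.]]
(150, 107) [425. 437. 214.] [[424. 435. 215.]]
(107, 150) [247. 416. 136.] [[199. 272. 215.]]
(148, 205) [265. 245.   8.] [[157. -21. 215.]]
```

Request:
step_arm(
  series=[
    [[0,0,0],[0,0,-50],87],
    [[0,0,0],[0,0,-100],87],
    [[0,0,0],[0,0,-128],87],
    [[0,0,0],[0,0,-128],87],
    [[0,0,66.7],[-456,-344,-128],60],
    [[0,0,66.7],[-456,-344,-128],60],
    [[0,0,66.7],[-456,-344,-128],60],
    [[0,0,66.7],[-456,-344,-128],60],
    [[0,0,66.7],[-456,-344,-128],60],
    [[0,0,66.7],[-456,-344,-128],60],
    [[0,0,66.7],[-456,-344,-128],60],
    [[0,0,66.7],[-456,-344,-128],60],
  ],
)

```text
clock: 1.35
eef_pos: [455.4, 247.1, 349.3]
ee_rot: [0.709, 0.705, -0.001, -0.0]
contact_force: [0.1, 0.6, -0.8]
finger_gap: 59.9
gripper_force: 0.0
```

Run:
```python
from h import *
s=readout.read_state(); print(s["clock"],np.round(s["eef_pos"],1),s["q"].round(2)); print(move([540,100,350],0), move([540,-100,350],0))
```

```text
1.35 [455.4 247.1 349.3] [-0.82  0.    0.27  1.57 -0.    1.57 -0.55]
(array([-0.07,  0.04, -0.32]), array([-146.7,   85.4,   -0.7])) (array([-0.07,  0.04, -0.32]), array([-346.7,   86.5,   -0.6]))
```

Request:
step_arm(
  series=[
    [[0,0,0],[-147,85,0],60],
    [[0,0,0],[-147,85,0],60],
    [[0,0,0],[-147,85,0],60],
    [[0,0,0],[-147,85,0],60],
    [[0,0,0],[-147,85,0],60],
    [[0,0,0],[-147,85,0],60],
  ],
)

```text
clock: 1.95
eef_pos: [539.6, 102.7, 349.4]
ee_rot: [0.707, 0.707, -0.001, -0.001]
contact_force: [0.3, 1.1, 0.1]
finger_gap: 59.7
gripper_force: 0.0
```

```bash
cat >> h.py <<'E'
import pickle
def save(n,tag):
    p,d,ci=grab(n); cv2.imwrite(f"pics/{tag}.png",p); pickle.dump((p,d,ci),open(f"{tag}.pk","wb"))
E
python3 -c "
from h import *
save('wrist','A')"
```

Request:
step_arm(
  series=[
    [[0,0,0],[-200,0,0],60],
    [[0,0,0],[-200,0,0],60],
    [[0,0,0],[-200,0,0],60],
    [[0,0,0],[-200,0,0],60],
    [[0,0,0],[-200,0,0],60],
    [[0,0,0],[-200,0,0],60],
    [[0,0,0],[-200,0,0],60],
  ],
)

```text
clock: 2.7
eef_pos: [540.3, -94.7, 350.2]
ee_rot: [0.706, 0.709, 0.0, -0.001]
contact_force: [0.0, 0.0, -0.1]
finger_gap: 59.9
gripper_force: 0.0
```

```bash
python3 -c "
from h import *
save('wrist','B')"
```

Request:
step_arm(
  series=[
    [[0,0,0],[-210,0,0],60],
    [[0,0,0],[-210,0,0],60],
    [[0,0,0],[-210,0,0],60],
    [[0,0,0],[-210,0,0],60],
    [[0,0,0],[-210,0,0],60],
    [[0,0,0],[-210,0,0],60],
    [[0,0,0],[-210,0,0],60],
  ],
)

```text
clock: 3.45
eef_pos: [541.4, -304.8, 350.1]
ee_rot: [0.706, 0.708, 0.001, -0.001]
contact_force: [-0.1, 1.6, 0.1]
finger_gap: 59.8
gripper_force: 0.0
```

```bash
python3 -c "
from h import *
save('wrist','C'); s=readout.read_state(); print(s['eef_pos'].round(1),s['q'].round(2))
save('side','S1')
a,b,c=[cv2.imread(f'pics/{k}.png') for k in 'ABC']
cv2.imwrite('pics/BC.png',cv2.resize(np.vstack([b[:290],c[:290]]),None,fx=1.03,fy=1.03))"
```

```text
[ 541.6 -304.4  350.3] [-0.12  0.28  0.77  1.33 -0.19  1.61  0.62]
```

View pics/BC.png

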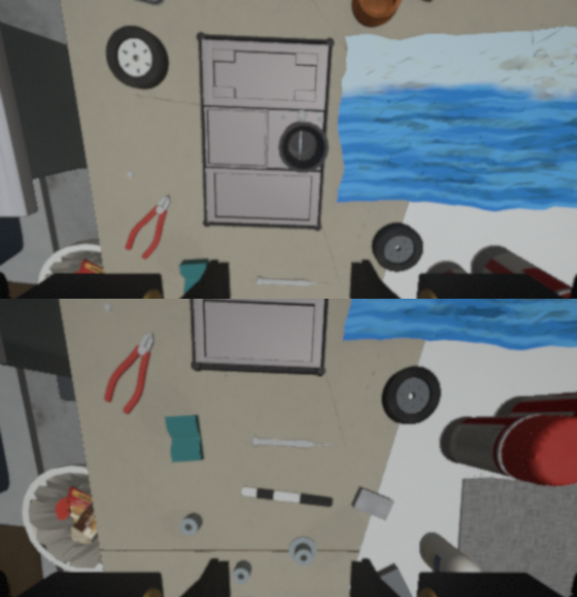

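View pics/A.png

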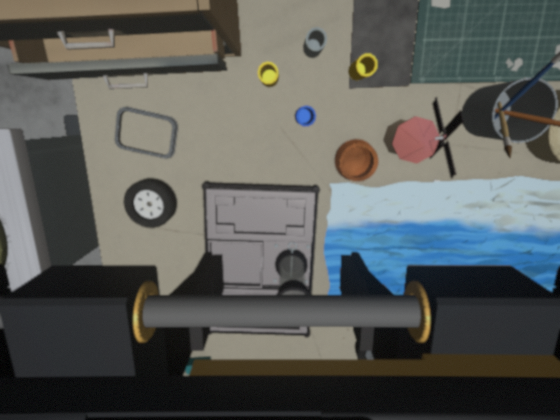

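BC picture: upper (view B) caddy with the jig pocket at (268,75), tube funnel (303,146), tool bay (262,195); lower (view C) jig (183,438), pin vice with bit to the right (285,442), marker (287,497), plain bushes (191,524) and (241,572), flanged bush (302,551). View A: spacer (315,41) between yellows (268,73) and (367,64), blue (305,116).

Run:
```python
from h import *
L=lambda t:pickle.load(open(t+".pk","rb"))
def near(P,c,r,zlo,zhi):
    m=(np.hypot(P[...,0]-c[0],P[...,1]-c[1])<r)&(P[...,2]>zlo)&(P[...,2]<zhi); return m
C=L("C");PC=cloud(C[1],C[2]);A=L("A");PA=cloud(A[1],A[2]);B=L("B");PB=cloud(B[1],B[2])
print("table z",[np.nanmedian(P[140:160,:][:, 230:300][...,2]).round(1) for P in (PA,PC)])
def circ(P,tag,uv,zlo,zhi,r=30):
    c=P[uv[1]-6:uv[1]+7,uv[0]-6:uv[0]+7]; k=np.nanargmax(c[...,2]); c=c.reshape(-1,3)[k]
    m=near(P,c,r,zlo,zhi); q=P[m]; (x,y),rad=cv2.minEnclosingCircle(q[:,:2].astype(np.float32))
    print(tag,"ztop",np.percentile(q[:,2],[50,90]).round(1),"mec",round(x,1),round(y,1),"r",round(rad,1),"n",m.sum(),"mean",q[:,:2].mean(0).round(1))
circ(PC,"b1",(185,218),26,45);circ(PC,"b2",(234,265),26,45);circ(PA,"sp",(315,41),46,70);circ(PB,"funnel",(294,142),122,145,45)
circ(PA,"y1",(268,73),40,75);circ(PA,"y2",(367,64),40,75);circ(PA,"blue",(305,116),40,75)
# spacer by second view (start-scene camera) and rays
def rect(q,tag):
    r=cv2.minAreaRect(q[:,:2].astype(np.float32)); print(tag,np.round(r[0],1),np.round(r[1],1),round(r[2],1),"z",np.percentile(q[:,2],[10,50,90]).round(1))
def blob(X,P,mask,tag):
    n,l,st,_=cv2.connectedComponentsWithStats(mask.astype(np.uint8)); k=1+np.argmax(st[1:,4]); q=P[(l==k)]; q=q[~np.isnan(q[:,0])]; rect(q,tag); return q
for n,X,P in(("C",C,PC),):
    h=cv2.cvtColor(X[0],cv2.COLOR_BGR2HSV); m=(h[...,0]>80)&(h[...,0]<100)&(h[...,1]>100)&near(P,(400,-255),70,-5,60); q=blob(X,P,m,"jig "+n)
    q2=q[q[:,2]>18]; rect(q2,"jigtop")
m=near(PC,(530,-262),90,5,40)&(abs(PC[...,1]+262)<30); q=blob(C,PC,m,"vice"); 
cy=q[:,:2]; c=cy.mean(0); u,s,vt=np.linalg.svd(cy-c); print("pca",c.round(1),vt[0].round(3),((cy-c)@vt[0]).min().round(1),((cy-c)@vt[0]).max().round(1))
for n,X,P in(("B",B,PB),("A",A,PA)):
    m=near(P,(500,-50),170,8,30)&(P[...,1]>-185)&(P[...,1]<90); rect(P[m],"caddyrim "+n)
```

```text
table z [np.float64(-0.5), np.float64(-0.3)]
b1 ztop [33.2 34.5] mec 398.3 -375.7 r 14.1 n 250 mean [ 398.9 -374.1]
b2 ztop [33.  34.4] mec 470.0 -450.2 r 12.9 n 215 mean [ 470.2 -449.1]
sp ztop [55.1 56.6] mec 580.4 268.2 r 13.2 n 224 mean [580.3 268.1]
funnel ztop [134.  135.3] mec 554.4 -44.6 r 26.6 n 896 mean [554.9 -45.2]
y1 ztop [54.9 56.6] mec 522.8 231.3 r 12.8 n 201 mean [522.9 231.3]
y2 ztop [56.1 58.2] mec 641.9 239.3 r 12.8 n 282 mean [641.7 239. ]
blue ztop [55.  56.2] mec 570.1 181.1 r 12.8 n 161 mean [570.3 181.1]
jig C [ 398.2 -253.6] [38.4 56. ] 5.0 z [ 9.8 20.3 22.3]
jigtop [ 398.2 -253.6] [38.4 56. ] 5.0 z [19.5 21.3 22.5]
vice [ 545.4 -258.4] [ 12.4 108.8] 87.7 z [ 8.  10.5 12.6]
pca [ 534.4 -258.2] [ 0.999 -0.05 ] -43.4 65.4
caddyrim B [506.7 -43. ] [254.7 326.9] 88.0 z [ 9.  17.3 19.7]
caddyrim A [505.1 -43.1] [255.6 324. ] 88.0 z [10.  17.5 19.8]
```

Run:
```python
from h import *
X=pickle.load(open("B.pk","rb"));P=cloud(X[1],X[2])
loc=np.abs(P[...,0]-505)<95
m=loc&(np.abs(P[...,1]+43)<140)&(P[...,2]>9)&(P[...,2]<26)
n,l,st,_=cv2.connectedComponentsWithStats(m.astype(np.uint8)); l=l==1+np.argmax(st[1:,4])
r=cv2.minAreaRect(P[l][:,:2].astype(np.float32)); print("rim",np.round(r[0],1),np.round(r[1],1),r[2],np.percentile(P[l][:,2],[50,80,95]))
# floors (recess) as z 3..12 region inside
g=cv2.cvtColor(X[0],cv2.COLOR_BGR2GRAY)
for c,t in (((502,-121),"bay"),((507,35),"pocket")):
    q=P[(np.hypot(P[...,0]-c[0],P[...,1]-c[1])<18)]; print(t,"floor z",np.nanmedian(q[:,2]).round(1))
    f=(np.abs(P[...,2]-np.nanmedian(q[:,2]))<3.5)&(np.abs(P[...,0]-c[0])<80)&(np.abs(P[...,1]-c[1])<39)
    n,k,st,_=cv2.connectedComponentsWithStats(f.astype(np.uint8)); w=P[k==1+np.argmax(st[1:,4])]
    r=cv2.minAreaRect(w[:,:2].astype(np.float32)); print(t,np.round(r[0],1),np.round(r[1],1),r[2])
s=readout.read_state();y=R.from_quat(s["ee_rot"]).as_matrix()[:,1];print("yaw",np.degrees(np.arctan2(y[1],y[0])))
print(move([398.5,-375.5,150],-43))
```

```text
rim [504.1 -42.9] [254.9 174.1] 88.0745620727539 [18.03175077 19.04902023 19.93595046]
bay floor z 6.8
bay [ 501.4 -124.3] [ 63.5 136.9] 87.79707336425781
pocket floor z 6.7
pocket [506.6  37.8] [ 55.2 133.4] 87.97897338867188
yaw 0.2733738779231664
(array([-1.000e-02, -1.000e-01,  4.327e+01]), array([ -70.7, -143.4,  200.3]))
```

Request:
step_arm(
  series=[
    [[0,0,43.3],[-71,-143,200],60],
    [[0,0,43.3],[-71,-143,200],60],
    [[0,0,43.3],[-71,-143,200],60],
    [[0,0,43.3],[-71,-143,200],60],
    [[0,0,43.3],[-71,-143,200],60],
    [[0,0,43.3],[-71,-143,200],60],
    [[0,0,43.3],[-71,-143,200],60],
    [[0,0,43.3],[-71,-143,200],60],
    [[0,0,43.3],[-71,-143,200],60],
    [[0,0,43.3],[-71,-143,200],60],
  ],
)

```text
clock: 4.55
eef_pos: [398.9, -378.4, 151.7]
ee_rot: [0.918, 0.398, 0.001, 0.001]
contact_force: [0.9, 0.1, -0.4]
finger_gap: 59.8
gripper_force: 0.0
```

Run:
```python
from h import *
s=readout.read_state();print(s["q"].round(2)); print(move([398.5,-375.5,23],-43))
```

```text
[-0.11  0.21  0.92  1.82 -0.18  1.19  0.12]
(array([ 0.12, -0.03, -0.15]), array([  1.7,  -2.5, 128.7]))
```

Request:
step_arm(
  series=[
    [[0,0,0],[2,-2,50],60],
    [[0,0,0],[2,-2,90],60],
    [[0,0,0],[2,-2,115],60],
    [[0,0,0],[2,-2,129],60],
    [[0,0,0],[2,-2,129],60],
    [[0,0,0],[2,-2,129],60],
    [[0,0,0],[2,-2,129],20],
    [[0,0,0],[2,-2,129],20],
    [[0,0,0],[2,-2,129],20],
    [[0,0,0],[2,-2,129],20],
    [[0,0,0],[2,-2,129],20],
    [[0,0,0],[2,-2,129],20],
  ],
  grip_force=30,
)

```text
clock: 5.75
eef_pos: [397.2, -375.8, 21.7]
ee_rot: [0.918, 0.396, 0.0, 0.0]
contact_force: [0.5, -0.1, 1.5]
finger_gap: 24.9
gripper_force: 30.0
```

Run:
```python
from h import *
s=readout.read_state();print(s["q"].round(2),s["eef_pos"].round(1),s["finger_gap"],s["gripper_force"],s["contact_force"]); a=s["eef_pos"]
print(move([554.5,-44.7,170],-5), move([554.5,-44.7,170],-5,frm=[a[0],a[1],200]))
```

```text
[-0.01  0.39  0.84  1.94 -0.36  0.96  0.25] [ 397.2 -375.8   21.7] 24.93650154537433 29.994878517463803 [ 0.50079087 -0.13691049  1.48941619]
(array([ 2.00e-02, -0.00e+00, -3.83e+01]), array([ 348.9, -112.6, -148.3])) (array([ 2.00e-02, -0.00e+00, -3.83e+01]), array([ 348.9, -112.6,   30. ]))
```

Request:
step_arm(
  series=[
    [[0,0,0],[0,0,-40],20],
    [[0,0,0],[0,0,-90],20],
    [[0,0,0],[0,0,-140],20],
    [[0,0,0],[20,-10,-178],20],
    [[0,0,-38.3],[349,-112,-178],20],
    [[0,0,-38.3],[349,-112,-178],20],
    [[0,0,-38.3],[349,-112,-178],20],
    [[0,0,-38.3],[349,-112,-178],20],
    [[0,0,-38.3],[349,-112,-178],20],
    [[0,0,-38.3],[349,-112,-178],20],
    [[0,0,-38.3],[349,-112,-178],20],
    [[0,0,-38.3],[349,-112,-178],20],
  ],
)

```text
clock: 6.95
eef_pos: [556.8, -36.3, 198.6]
ee_rot: [0.733, 0.68, 0.001, -0.001]
contact_force: [-0.7, 0.4, -0.6]
finger_gap: 25.2
gripper_force: 30.0
```

Request:
step_arm(
  series=[
    [[0,0,0],[0,0,0],20],
    [[0,0,0],[0,0,0],20],
    [[0,0,0],[0,0,0],20],
  ],
)

```text
clock: 7.25
eef_pos: [554.3, -47.0, 199.7]
ee_rot: [0.738, 0.674, -0.0, 0.0]
contact_force: [0.3, -0.8, -1.5]
finger_gap: 24.9
gripper_force: 30.0
```

Run:
```python
from h import *
s=readout.read_state();print(s["q"].round(2),s["eef_pos"].round(1),s["finger_gap"])
print(move([554.5,-44.7,200],-5),move([554.5,-44.7,138],-5))
save('wrist','D');X=pickle.load(open('D.pk','rb'));P=cloud(X[1],X[2])
m=(np.hypot(P[...,0]-554,P[...,1]+45)<45)&(P[...,2]>122)&(P[...,2]<145);q=P[m]
print(m.sum(),cv2.minEnclosingCircle(q[:,:2].astype(np.float32)) if m.sum() else 0)
```

```text
[-0.54  0.15  0.64  1.74 -0.09  1.28  0.03] [554.3 -47.  199.7] 24.873804435119354
(array([ 0.  ,  0.  , -0.19]), array([ 2.3, -0.1, -0.3])) (array([ 0.  ,  0.  , -0.19]), array([ 2.3, -0.1, 61.7]))
1434 ((554.1508178710938, -45.007568359375), 26.516109466552734)
```

View pics/D.png

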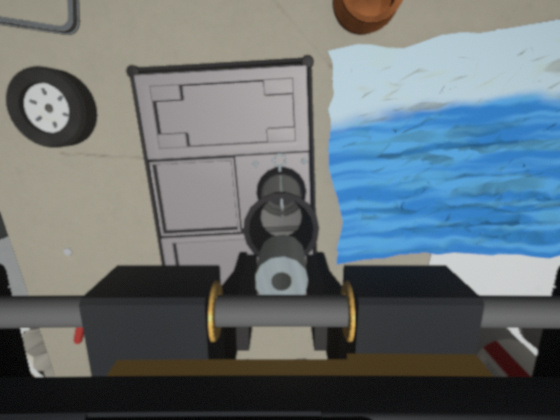

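The wrist view shows the bush upright in the fingers (282,280) and the funnel ring at (282,228); within 2 mm of centre. Lower and release.

Request:
step_arm(
  series=[
    [[0,0,0],[2,0,25],20],
    [[0,0,0],[2,0,45],20],
    [[0,0,0],[2,0,56],20],
    [[0,0,0],[2,0,62],20],
    [[0,0,0],[2,0,62],20],
    [[0,0,0],[2,0,62],20],
    [[0,0,0],[2,0,62],45],
    [[0,0,0],[2,0,62],45],
    [[0,0,0],[2,0,62],45],
    [[0,0,0],[2,0,62],45],
    [[0,0,0],[2,0,20],45],
    [[0,0,0],[2,0,-30],45],
  ],
)

```text
clock: 8.5
eef_pos: [553.3, -42.9, 228.7]
ee_rot: [0.737, 0.676, -0.002, -0.001]
contact_force: [1.0, -0.0, 0.4]
finger_gap: 44.8
gripper_force: 0.0
```

Run:
```python
from h import *
s=readout.read_state();print(s["q"].round(2),s["eef_pos"].round(1),s["finger_gap"])
p,d,ci=grab('wrist');P=cloud(d,ci);cv2.imwrite('pics/E.png',cv2.resize(p[130:300,160:400],None,fx=2,fy=2))
s=readout.read_state();print(move([580.3,268.2,230],45),s["eef_pos"].round(1))
```

```text
[-0.56  0.13  0.64  1.7  -0.08  1.35  0.01] [553.3 -42.9 228.7] 44.785122404956745
(array([  0.63,   0.15, -50.04]), array([312.4,  -5.9,   9.7])) [558.6 -43.5 239.1]
```

View pics/E.png

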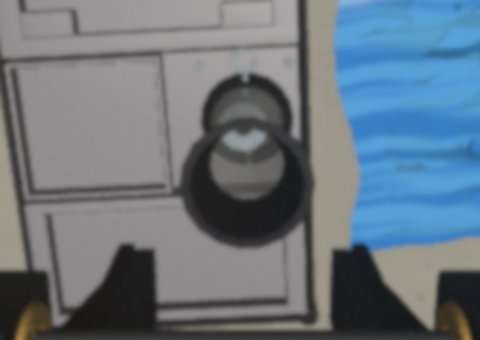

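The bush shows as a bright ring down in the tube at (245,140): it went in. Now the spacer.

Request:
step_arm(
  series=[
    [[0,0,0],[0,0,0],50],
    [[0,0,-50.2],[314,-3,0],50],
    [[0,0,-50.2],[314,-3,0],50],
    [[0,0,-50.2],[314,-3,0],50],
    [[0,0,-50.2],[314,-3,0],50],
    [[0,0,-50.2],[314,-3,0],50],
    [[0,0,-50.2],[314,-3,0],50],
    [[0,0,-50.2],[314,-3,0],50],
    [[0,0,-50.2],[314,-3,0],50],
    [[0,0,-50.2],[314,-3,0],50],
    [[0,0,-50.2],[314,-3,0],50],
    [[0,0,-50.2],[314,-3,0],50],
  ],
)

```text
clock: 9.75
eef_pos: [580.1, 267.5, 229.9]
ee_rot: [0.383, 0.924, -0.0, 0.0]
contact_force: [0.0, 0.7, 0.0]
finger_gap: 49.9
gripper_force: 0.0
```

Run:
```python
from h import *
save('wrist','F');X=pickle.load(open('F.pk','rb'));P=cloud(X[1],X[2])
for c in ((580,268),(523,231),(642,239)):
    m=(np.hypot(P[...,0]-c[0],P[...,1]-c[1])<30)&(P[...,2]>44)&(P[...,2]<65);q=P[m]
    print(m.sum(),cv2.minEnclosingCircle(q[:,:2].astype(np.float32)) if m.sum() else 0)
m=(P[...,2]>100)&(P[...,1]>200); print("tower maxx",np.nanpercentile(P[m][:,0],[90,99]) if m.sum() else 0)
s=readout.read_state();print(s["q"].round(2),s["eef_pos"].round(1)); print(move([580.3,268.2,36],45))
```

```text
294 ((580.7911987304688, 268.1783752441406), 12.915543556213379)
347 ((522.3717651367188, 231.41854858398438), 13.3448486328125)
359 ((642.4699096679688, 239.40322875976562), 13.042381286621094)
tower maxx [592.25176303 613.06111172]
[-0.78  0.3   0.38  1.48 -0.11  1.38  0.39] [580. 268. 230.]
(array([0.02, 0.02, 0.01]), array([ -0. ,   0.3, 194. ]))
```

View pics/F.png

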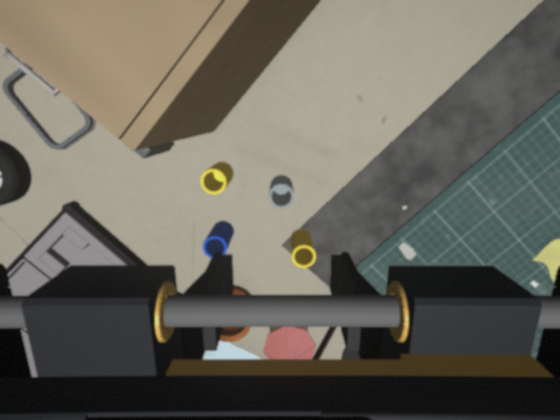

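Spacer at (281,192) with yellows at (214,181) and (303,256); fingers will clear them, tower edge stays about 50 mm from the camera. Descend.

Request:
step_arm(
  series=[
    [[0,0,0],[0,0,45],50],
    [[0,0,0],[0,0,90],50],
    [[0,0,0],[0,0,130],50],
    [[0,0,0],[0,0,165],50],
    [[0,0,0],[0,0,185],50],
    [[0,0,0],[0,0,194],50],
    [[0,0,0],[0,0,194],50],
    [[0,0,0],[0,0,194],20],
    [[0,0,0],[0,0,194],20],
    [[0,0,0],[0,0,194],20],
    [[0,0,0],[0,0,194],20],
    [[0,0,0],[0,0,194],20],
  ],
  grip_force=25,
)

```text
clock: 11.0
eef_pos: [579.9, 270.2, 36.5]
ee_rot: [0.381, 0.925, 0.0, 0.0]
contact_force: [-0.6, -0.9, 2.9]
finger_gap: 25.5
gripper_force: 24.8
```

Request:
step_arm(
  series=[
    [[0,0,0],[0,0,0],20],
    [[0,0,0],[0,0,-45],20],
    [[0,0,0],[0,0,-90],20],
    [[0,0,0],[0,0,-135],20],
    [[0,0,0],[0,0,-180],20],
    [[0,0,0],[0,0,-200],20],
    [[0,0,0],[0,0,-200],20],
    [[0,0,0],[0,0,-200],20],
  ],
)

```text
clock: 11.8
eef_pos: [579.1, 270.0, 234.7]
ee_rot: [0.381, 0.925, -0.0, -0.0]
contact_force: [-0.9, 0.8, -0.9]
finger_gap: 25.3
gripper_force: 24.8
```

Run:
```python
from h import *
s=readout.read_state();print(s["q"].round(2),s["eef_pos"].round(1),s["finger_gap"]); print(move([554.3,-45,236],-5,frm=[580.3,268,236],fyaw=45))
```

```text
[-0.78  0.3   0.38  1.48 -0.11  1.39  0.39] [579.1 270.  234.7] 25.270427054006706
(array([ 0.,  0., 50.]), array([-202.9, -239.7,    0. ]))
```

Request:
step_arm(
  series=[
    [[0,0,50],[-203,-240,0],20],
    [[0,0,50],[-203,-240,0],20],
    [[0,0,50],[-203,-240,0],20],
    [[0,0,50],[-203,-240,0],20],
    [[0,0,50],[-203,-240,0],20],
    [[0,0,50],[-203,-240,0],20],
    [[0,0,50],[-203,-240,0],20],
    [[0,0,50],[-203,-240,0],20],
    [[0,0,50],[-203,-240,0],20],
    [[0,0,50],[-203,-240,0],20],
    [[0,0,50],[-203,-240,0],20],
    [[0,0,50],[-203,-240,0],20],
  ],
)

```text
clock: 13.0
eef_pos: [554.5, -41.8, 235.3]
ee_rot: [0.735, 0.678, -0.0, -0.0]
contact_force: [-1.3, -0.6, 0.3]
finger_gap: 25.5
gripper_force: 24.8
```

Run:
```python
from h import *
s=readout.read_state();print(s["q"].round(2),s["eef_pos"].round(1),s["finger_gap"]); print(move([554.3,-45,152],-5))
p,d,ci=grab('wrist');P=cloud(d,ci)
for z0,z1 in ((125,142),(245,262)):
    m=(np.hypot(P[...,0]-554,P[...,1]+45)<40)&(P[...,2]>z0)&(P[...,2]<z1);q=P[m]
    print(m.sum(),np.round(np.percentile(q[:,2],90)) if m.sum() else 0,cv2.minEnclosingCircle(q[:,:2].astype(np.float32)) if m.sum() else 0)
```

```text
[-0.57  0.12  0.65  1.69 -0.08  1.35  0.02] [554.5 -41.8 235.3] 25.514628687031458
(array([-0.02,  0.  ,  0.34]), array([-3.2,  0.1, 83.3]))
1028 135.0 ((554.3709716796875, -44.896705627441406), 26.63910484313965)
1715 260.0 ((555.3680419921875, -30.030712127685547), 22.635412216186523)
```

Request:
step_arm(
  series=[
    [[0,0,0],[-2,0,0],20],
    [[0,0,0],[-2,0,35],20],
    [[0,0,0],[-2,0,60],20],
    [[0,0,0],[-2,0,76],20],
    [[0,0,0],[-2,0,84],20],
    [[0,0,0],[-2,0,84],20],
    [[0,0,0],[-2,0,84],20],
    [[0,0,0],[-2,0,84],45],
    [[0,0,0],[-2,0,84],45],
    [[0,0,0],[-2,0,84],45],
    [[0,0,0],[-2,0,84],45],
    [[0,0,0],[-2,0,84],45],
  ],
)

```text
clock: 14.25
eef_pos: [554.3, -45.3, 151.8]
ee_rot: [0.736, 0.677, 0.0, 0.0]
contact_force: [-0.4, -0.0, -0.8]
finger_gap: 44.5
gripper_force: 0.0
```

Request:
step_arm(
  series=[
    [[0,0,0],[0,0,-45],45],
    [[0,0,0],[0,0,-84],45],
    [[0,0,0],[0,0,-84],45],
    [[0,0,0],[0,0,-84],45],
  ],
)

```text
clock: 14.65
eef_pos: [554.8, -45.3, 236.4]
ee_rot: [0.736, 0.677, 0.001, 0.0]
contact_force: [-0.6, -0.2, -0.9]
finger_gap: 44.9
gripper_force: 0.0
```

Run:
```python
from h import *
p,d,ci=grab('wrist');P=cloud(d,ci)
cv2.imwrite('pics/G.png',cv2.resize(p[130:300,160:400],None,fx=2,fy=2))
q,_,_=grab('side');cv2.imwrite('pics/G2.png',q)
s=readout.read_state();print(s["q"].round(2),s["eef_pos"].round(1),s["finger_gap"]); print(move([470.2,-450,160],-35))
```

```text
[-0.56  0.12  0.66  1.69 -0.08  1.35  0.02] [553.5 -45.1 234.4] 44.67491617934518
(array([-1.00e-01,  3.00e-02,  3.02e+01]), array([-410.4,  -49. ,   74.6]))
```

View pics/G.png

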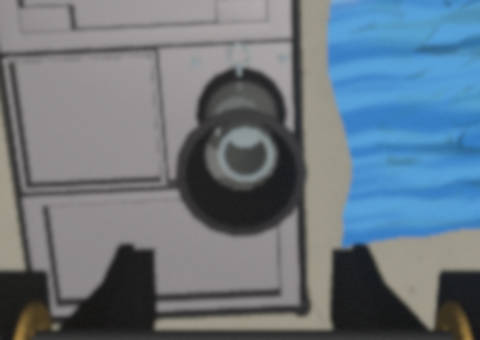

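Spacer's thin ring sits down the tube at (245,150). Next the second plain bush.

Request:
step_arm(
  series=[
    [[0,0,30],[-410,-49,0],50],
    [[0,0,30],[-410,-49,0],50],
    [[0,0,30],[-410,-49,0],50],
    [[0,0,30],[-410,-49,0],50],
    [[0,0,30],[-410,-49,0],50],
    [[0,0,30],[-410,-49,0],50],
    [[0,0,30],[-410,-49,75],50],
    [[0,0,30],[-410,-49,75],50],
    [[0,0,30],[-410,-49,75],50],
    [[0,0,30],[-410,-49,75],50],
    [[0,0,30],[-410,-49,75],50],
    [[0,0,30],[-410,-49,75],50],
  ],
)

```text
clock: 15.95
eef_pos: [471.9, -448.4, 160.3]
ee_rot: [0.886, 0.464, 0.0, -0.0]
contact_force: [0.7, -0.1, 0.2]
finger_gap: 50.2
gripper_force: 0.0
```

Run:
```python
from h import *
p,d,ci=grab('wrist');P=cloud(d,ci)
m=(np.hypot(P[...,0]-470,P[...,1]+450)<30)&(P[...,2]>26)&(P[...,2]<45);q=P[m];print(m.sum(),cv2.minEnclosingCircle(q[:,:2].astype(np.float32)) if m.sum() else 0)
s=readout.read_state();print(s["q"].round(2),s["eef_pos"].round(1),s["finger_gap"]); print(move([470.2,-450,23],-35))
```

```text
623 ((469.2101135253906, -450.620849609375), 13.079808235168457)
[ 0.07  0.47  0.87  1.55 -0.37  1.29  0.38] [ 472.4 -448.3  160.9] 49.65774370330208
(array([ 0.03, -0.07,  0.33]), array([ -2.8,  -0.9, 137.9]))
```

Request:
step_arm(
  series=[
    [[0,0,0],[-3,-2,45],50],
    [[0,0,0],[-3,-2,85],50],
    [[0,0,0],[-3,-2,115],50],
    [[0,0,0],[-3,-2,130],50],
    [[0,0,0],[-3,-2,137],50],
    [[0,0,0],[-3,-2,137],50],
    [[0,0,0],[-3,-2,137],20],
    [[0,0,0],[-3,-2,137],20],
    [[0,0,0],[-3,-2,137],20],
    [[0,0,0],[-3,-2,137],20],
    [[0,0,0],[-3,-2,137],20],
    [[0,0,0],[-3,-2,137],20],
  ],
  grip_force=30,
)

```text
clock: 17.2
eef_pos: [468.1, -451.5, 24.2]
ee_rot: [0.886, 0.463, 0.0, 0.001]
contact_force: [-0.5, -0.3, 4.0]
finger_gap: 25.1
gripper_force: 30.0
```

Run:
```python
from h import *
s=readout.read_state();print(s["q"].round(2),s["eef_pos"].round(1),s["finger_gap"]); print(move([554.3,-45,200],-5))
```

```text
[ 0.13  0.6   0.79  1.68 -0.48  1.07  0.46] [ 468.1 -451.5   24.2] 25.078594427513895
(array([ 8.000e-02,  2.000e-02, -2.981e+01]), array([ 382.9, -161. , -175.9]))
```

Request:
step_arm(
  series=[
    [[0,0,0],[0,0,-45],20],
    [[0,0,0],[0,0,-90],20],
    [[0,0,0],[0,0,-135],20],
    [[0,0,0],[0,0,-177],20],
    [[0,0,-30],[383,-161,-177],20],
    [[0,0,-30],[383,-161,-177],20],
    [[0,0,-30],[383,-161,-177],20],
    [[0,0,-30],[383,-161,-177],20],
    [[0,0,-30],[383,-161,-177],20],
    [[0,0,-30],[383,-161,-177],20],
    [[0,0,-30],[383,-161,-177],20],
    [[0,0,-30],[383,-161,-177],20],
  ],
)

```text
clock: 18.4
eef_pos: [550.6, -57.8, 200.5]
ee_rot: [0.736, 0.677, 0.0, -0.0]
contact_force: [1.1, -0.7, -0.2]
finger_gap: 24.6
gripper_force: 30.0
```

Request:
step_arm(
  series=[
    [[0,0,0],[0,0,0],20],
    [[0,0,0],[0,0,0],20],
    [[0,0,0],[0,0,0],20],
    [[0,0,0],[0,0,0],20],
  ],
)

```text
clock: 18.8
eef_pos: [550.5, -61.9, 200.5]
ee_rot: [0.737, 0.676, -0.0, 0.0]
contact_force: [0.3, 0.2, -1.2]
finger_gap: 24.9
gripper_force: 30.0
```

Run:
```python
from h import *
s=readout.read_state();print(s["eef_pos"].round(1),s["finger_gap"]); print(move([554.3,-45,139],-5))
```

```text
[550.5 -61.9 200.5] 24.940545691139416
(array([-0.01,  0.02,  0.  ]), array([17.2,  2.4, 61.5]))
```

Request:
step_arm(
  series=[
    [[0,0,0],[17,2,0],20],
    [[0,0,0],[17,2,0],20],
    [[0,0,0],[17,2,0],20],
    [[0,0,0],[17,2,0],20],
    [[0,0,0],[17,2,0],20],
  ],
)

```text
clock: 19.3
eef_pos: [554.1, -44.1, 200.6]
ee_rot: [0.737, 0.676, -0.0, 0.0]
contact_force: [0.6, 0.7, -1.0]
finger_gap: 25.1
gripper_force: 30.0
```

Run:
```python
from h import *
s=readout.read_state();print(s["eef_pos"].round(1),s["finger_gap"]); print(move([554.3,-45,139],-5))
```

```text
[554.1 -44.1 200.6] 25.08176045287497
(array([0.  , 0.01, 0.11]), array([-0.8,  0.2, 61.6]))
```

Request:
step_arm(
  series=[
    [[0,0,0],[-1,0,25],20],
    [[0,0,0],[-1,0,45],20],
    [[0,0,0],[-1,0,56],20],
    [[0,0,0],[-1,0,61.5],20],
    [[0,0,0],[-1,0,61.5],20],
    [[0,0,0],[-1,0,61.5],20],
    [[0,0,0],[-1,0,61.5],45],
    [[0,0,0],[-1,0,61.5],45],
    [[0,0,0],[-1,0,61.5],45],
    [[0,0,0],[-1,0,61.5],45],
    [[0,0,0],[-1,0,20],45],
    [[0,0,0],[-1,0,-30],45],
  ],
)

```text
clock: 20.5
eef_pos: [552.5, -43.9, 229.6]
ee_rot: [0.736, 0.677, -0.002, -0.001]
contact_force: [1.5, 0.2, 0.2]
finger_gap: 44.8
gripper_force: 0.0
```

Run:
```python
from h import *
p,d,ci=grab('wrist');P=cloud(d,ci)
cv2.imwrite('pics/H.png',cv2.resize(p[130:300,160:400],None,fx=2,fy=2))
m=(np.hypot(P[...,0]-554,P[...,1]+45)<10);print("tube column z",np.nanpercentile(P[m][:,2],[10,50,90]).round(1))
s=readout.read_state();print(s["eef_pos"].round(1),s["finger_gap"]); print(move([398.2,-253.6,150],-85))
```

```text
tube column z [111.5 130.3 131.3]
[557.8 -44.5 240.1] 44.74288561378244
(array([ 0.42, -0.54, 80.17]), array([-222. , -142.3,   88. ]))
```

View pics/H.png

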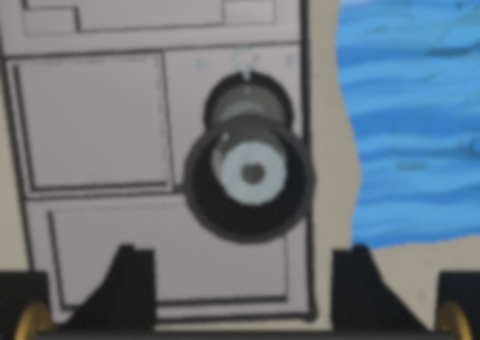

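All three are in: the top bush (253,173) reads z ≈ 131, just the full stack height (7+124). Now the jig.

Request:
step_arm(
  series=[
    [[0,0,0],[0,0,0],78],
    [[0,0,80],[-222,-137,0],78],
    [[0,0,80],[-222,-137,0],78],
    [[0,0,80],[-222,-137,0],78],
    [[0,0,80],[-222,-137,0],78],
    [[0,0,80],[-222,-137,0],78],
    [[0,0,80],[-222,-137,0],78],
    [[0,0,80],[-222,-137,0],78],
    [[0,0,80],[-222,-137,80],78],
    [[0,0,80],[-222,-137,80],78],
    [[0,0,80],[-222,-137,80],78],
    [[0,0,80],[-222,-137,80],78],
  ],
)

```text
clock: 21.75
eef_pos: [397.7, -253.2, 148.8]
ee_rot: [0.999, 0.045, -0.002, -0.0]
contact_force: [0.4, -0.9, 0.0]
finger_gap: 77.9
gripper_force: 0.0
```

Request:
step_arm(
  series=[
    [[0,0,0],[0,0,0],78],
    [[0,0,0],[0,0,0],78],
    [[0,0,0],[0,0,0],78],
  ],
)

```text
clock: 22.05
eef_pos: [399.5, -253.8, 151.1]
ee_rot: [0.999, 0.046, 0.001, 0.0]
contact_force: [-1.1, 1.3, -0.3]
finger_gap: 77.9
gripper_force: 0.0
```

Run:
```python
from h import *
p,d,ci=grab('wrist');P=cloud(d,ci)
h=cv2.cvtColor(p,cv2.COLOR_BGR2HSV); m=(h[...,0]>80)&(h[...,0]<100)&(h[...,1]>90)&(np.hypot(P[...,0]-400,P[...,1]+255)<70)&(P[...,2]>17)
q=P[m];print(len(q))
if len(q): print(cv2.minAreaRect(q[:,:2].astype(np.float32)),np.percentile(q[:,2],95))
s=readout.read_state();print(s["q"].round(2),s["eef_pos"].round(1),s["finger_gap"]); print(move([398.2,-253.6,6],-85))
```

```text
2025
((403.8967590332031, -258.1828308105469), (55.77666091918945, 117.34546661376953), 11.269948959350586) 238.98835518031913
[-0.31 -0.04  0.81  1.99  0.03  1.18 -0.99] [ 399.5 -253.8  151. ] 77.79349949863516
(array([ 0.01, -0.06,  0.23]), array([ -1.4,  -0.4, 145. ]))
```

Request:
step_arm(
  series=[
    [[0,0,0],[-1,0,45],78],
    [[0,0,0],[-1,0,85],78],
    [[0,0,0],[-1,0,115],78],
    [[0,0,0],[-1,0,135],78],
    [[0,0,0],[-1,0,144.5],78],
    [[0,0,0],[-1,0,144.5],78],
    [[0,0,0],[-1,0,144.5],78],
    [[0,0,0],[-1,0,144.5],55],
    [[0,0,0],[-1,0,144.5],55],
    [[0,0,0],[-1,0,144.5],55],
    [[0,0,0],[-1,0,144.5],55],
    [[0,0,0],[-1,0,144.5],55],
  ],
  grip_force=20,
)

```text
clock: 23.3
eef_pos: [398.7, -254.0, 6.7]
ee_rot: [0.999, 0.045, 0.001, -0.0]
contact_force: [-0.9, 0.5, 5.6]
finger_gap: 59.7
gripper_force: 20.0
```

Request:
step_arm(
  series=[
    [[0,0,0],[0,0,-40],55],
    [[0,0,0],[0,0,-80],55],
    [[0,0,0],[0,0,-120],55],
    [[0,0,0],[0,0,-160],55],
    [[0,0,0],[0,0,-195],55],
    [[0,0,0],[0,0,-195],55],
    [[0,0,0],[0,0,-195],55],
    [[0,0,0],[0,0,-195],55],
  ],
)

```text
clock: 24.1
eef_pos: [397.3, -253.4, 199.7]
ee_rot: [0.999, 0.045, -0.001, -0.0]
contact_force: [-0.5, -0.2, -0.8]
finger_gap: 59.7
gripper_force: 20.0
```

Run:
```python
from h import *
s=readout.read_state();print(s["q"].round(2),s["eef_pos"].round(1),s["finger_gap"]); print(move([506.8,37.5,200],-2))
```

```text
[-0.36 -0.11  0.83  1.93  0.08  1.29 -1.04] [ 397.3 -253.4  199.7] 59.74624168510208
(array([-1.300e-01,  5.000e-02, -8.281e+01]), array([ 135.4, -279.8,   -0.3]))
```

Request:
step_arm(
  series=[
    [[0,0,-83],[135,-280,0],55],
    [[0,0,-83],[135,-280,0],55],
    [[0,0,-83],[135,-280,0],55],
    [[0,0,-83],[135,-280,0],55],
    [[0,0,-83],[135,-280,0],55],
    [[0,0,-83],[135,-280,0],55],
    [[0,0,-83],[135,-280,0],55],
    [[0,0,-83],[135,-280,0],55],
    [[0,0,-83],[135,-280,0],55],
    [[0,0,-83],[135,-280,0],55],
    [[0,0,-83],[135,-280,0],55],
    [[0,0,-83],[135,-280,0],55],
  ],
)

```text
clock: 25.3
eef_pos: [506.5, 37.0, 199.8]
ee_rot: [0.719, 0.695, -0.001, -0.0]
contact_force: [0.8, -0.6, 0.8]
finger_gap: 59.8
gripper_force: 20.0
```

Request:
step_arm(
  series=[
    [[0,0,0],[0,0,0],55],
    [[0,0,0],[0,0,0],55],
    [[0,0,0],[0,0,0],55],
  ],
)

```text
clock: 25.6
eef_pos: [507.2, 37.2, 201.0]
ee_rot: [0.718, 0.696, 0.0, -0.0]
contact_force: [-0.4, 0.7, -0.2]
finger_gap: 59.9
gripper_force: 20.0
```

Run:
```python
from h import *
save('wrist','I');p,d,ci=pickle.load(open('I.pk','rb'));P=cloud(d,ci)
s=readout.read_state();print(s["q"].round(2),s["eef_pos"].round(1),s["finger_gap"]); print(move([506.8,37.5,14],-2))
h=cv2.cvtColor(p,cv2.COLOR_BGR2HSV); m=(h[...,0]>80)&(h[...,0]<100)&(h[...,1]>90)&(np.hypot(P[...,0]-507,P[...,1]-37)<60)&(np.abs(P[...,2]-210)<12)
q=P[m];print(len(q)); print(cv2.minAreaRect(q[:,:2].astype(np.float32)),np.percentile(q[:,2],95), q[:,:2].min(0),q[:,:2].max(0))
c=(507,37);f=(np.abs(P[...,2]-6.8)<3.5)&(np.abs(P[...,0]-c[0])<80)&(np.abs(P[...,1]-c[1])<39)
n,k,st,_=cv2.connectedComponentsWithStats(f.astype(np.uint8)); w=P[k==1+np.argmax(st[1:,4])]
print(cv2.minAreaRect(w[:,:2].astype(np.float32)))
```

```text
[-0.67  0.02  0.55  1.84 -0.01  1.28 -0.14] [507.2  37.2 201.1] 59.666363328757384
(array([ 0.  , -0.01,  0.17]), array([  0.3,  -0.4, 187.1]))
7210
((508.9412841796875, 41.071510314941406), (31.182531356811523, 69.42493438720703), 87.82793426513672) 216.61819145743982 [474.49998036  25.55898672] [543.94464413  57.768706  ]
((507.0670166015625, 35.164588928222656), (54.67538833618164, 132.73477172851562), 88.08516693115234)
```

View pics/I.png

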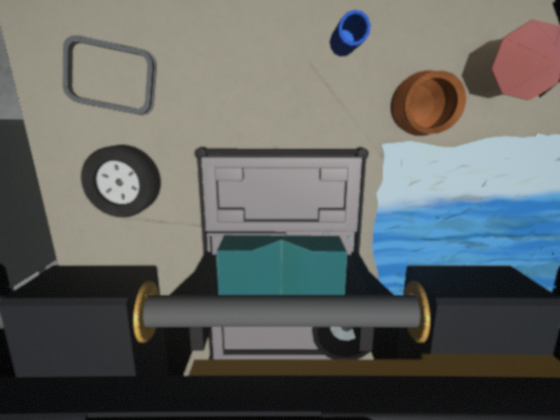

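Jig level in the fingers (282,265), V up, pocket at (281,195) ahead. Lower it.

Request:
step_arm(
  series=[
    [[0,0,0],[-1.5,0,45],55],
    [[0,0,0],[-1.5,0,90],55],
    [[0,0,0],[-1.5,0,130],55],
    [[0,0,0],[-1.5,0,155],55],
    [[0,0,0],[-1.5,0,172],55],
    [[0,0,0],[-1.5,0,181],55],
    [[0,0,0],[-1.5,0,185.5],55],
    [[0,0,0],[-1.5,0,185.5],55],
    [[0,0,0],[-1.5,0,185.5],55],
  ],
)

```text
clock: 26.55
eef_pos: [508.0, 35.9, 16.5]
ee_rot: [0.718, 0.696, 0.001, 0.0]
contact_force: [-0.0, -0.6, -0.4]
finger_gap: 59.6
gripper_force: 20.0
```

Request:
step_arm(
  series=[
    [[0,0,0],[0,0,0],72],
    [[0,0,0],[0,0,0],72],
    [[0,0,0],[0,0,0],72],
    [[0,0,0],[0,0,-30],72],
    [[0,0,0],[0,0,-75],72],
    [[0,0,0],[0,0,-120],72],
    [[0,0,0],[0,0,-165],72],
    [[0,0,0],[0,0,-200],72],
    [[0,0,0],[0,0,-200],72],
    [[0,0,0],[0,0,-200],72],
  ],
)

```text
clock: 27.55
eef_pos: [507.5, 35.8, 216.3]
ee_rot: [0.718, 0.696, 0.001, 0.0]
contact_force: [0.2, -0.2, 0.3]
finger_gap: 71.7
gripper_force: 0.0
```

Run:
```python
from h import *
save('wrist','J');p,d,ci=pickle.load(open('J.pk','rb'));P=cloud(d,ci)
h=cv2.cvtColor(p,cv2.COLOR_BGR2HSV); m=(h[...,0]>80)&(h[...,0]<100)&(h[...,1]>90)&(np.hypot(P[...,0]-507,P[...,1]-37)<60)&(P[...,2]<45)
q=P[m];print(len(q),[np.round(v,1) for v in cv2.minAreaRect(q[q[:,2]>23][:,:2].astype(np.float32))],np.percentile(q[:,2],[5,50,95]).round(1))
s=readout.read_state();print(s["q"].round(2),s["eef_pos"].round(1)); print(move([532,-258,215],-93),move([532,-258,215],87))
```

```text
2054 [array([508. ,  35.7]), array([38.7, 57.6]), np.float64(87.7)] [15.2 27.6 29.6]
[-0.68  0.01  0.57  1.83 -0.01  1.31 -0.14] [506.7  35.7 215. ]
(array([-4.00e-02,  2.00e-02,  9.12e+01]), array([-2.928e+02,  3.450e+01, -1.000e-01])) (array([-2.00e-02, -4.00e-02, -8.88e+01]), array([-2.928e+02,  3.450e+01, -1.000e-01]))
```

Jig seated: top at z 29 (7+22), centred (508,36), square with the pocket. Now the pin vice; grip it 35 mm from the handle's end with the camera towards the robot, so the body clears the funnel when placing.

Request:
step_arm(
  series=[
    [[0,0,-89],[-293,27,0],40],
    [[0,0,-89],[-293,27,0],40],
    [[0,0,-89],[-293,27,0],40],
    [[0,0,-89],[-293,27,0],40],
    [[0,0,-89],[-293,27,0],40],
    [[0,0,-89],[-293,27,0],40],
    [[0,0,-89],[-293,27,0],40],
    [[0,0,-89],[-293,27,0],40],
    [[0,0,-89],[-293,27,0],40],
    [[0,0,-89],[-293,27,0],40],
    [[0,0,-89],[-293,27,0],40],
    [[0,0,-89],[-293,27,0],40],
  ],
)

```text
clock: 28.8
eef_pos: [523.7, -257.7, 213.3]
ee_rot: [0.022, 1.0, 0.0, -0.002]
contact_force: [0.0, 0.3, -1.1]
finger_gap: 39.9
gripper_force: 0.0
```

Request:
step_arm(
  series=[
    [[0,0,0],[0,0,0],40],
    [[0,0,0],[0,0,0],40],
    [[0,0,0],[0,0,0],40],
  ],
)

```text
clock: 29.1
eef_pos: [524.5, -257.8, 214.8]
ee_rot: [0.025, 1.0, 0.0, -0.001]
contact_force: [-0.2, 0.2, -0.4]
finger_gap: 40.2
gripper_force: 0.0
```

Run:
```python
from h import *
save('wrist','K');p,d,ci=pickle.load(open('K.pk','rb'));P=cloud(d,ci)
s=readout.read_state();print(s["q"].round(2),s["eef_pos"].round(1),s["finger_gap"]); print(move([525,-257.7,5],87))
m=(np.abs(P[...,0]-540)<75)&(np.abs(P[...,1]+258)<30)&(P[...,2]>5)&(P[...,2]<30);q=P[m][:,:2];c=q.mean(0);v=np.linalg.svd(q-c,full_matrices=False)[2][0];t=(q-c)@v;print(c.round(1),v.round(3),t.min().round(1),t.max().round(1),np.percentile(P[m][:,2],95))
```

```text
[-0.2   0.22  0.7   1.65 -0.14  1.33  2.05] [ 524.7 -257.9  215. ] 40.23125954807643
(array([ 0.01, -0.05,  0.14]), array([-5.0e-01,  2.0e-01,  2.1e+02]))
[ 533.6 -258.8] [ 0.999 -0.047] -43.6 67.2 13.737212452619763
```

Request:
step_arm(
  series=[
    [[0,0,0],[0,0,45],40],
    [[0,0,0],[0,0,90],40],
    [[0,0,0],[0,0,135],40],
    [[0,0,0],[0,0,170],40],
    [[0,0,0],[0,0,195],40],
    [[0,0,0],[0,0,206],40],
    [[0,0,0],[0,0,210],40],
    [[0,0,0],[0,0,210],40],
    [[0,0,0],[0,0,210],8],
    [[0,0,0],[0,0,210],8],
    [[0,0,0],[0,0,210],8],
    [[0,0,0],[0,0,210],8],
  ],
  grip_force=30,
)

```text
clock: 30.35
eef_pos: [525.3, -258.1, 6.2]
ee_rot: [0.024, 1.0, -0.0, 0.001]
contact_force: [-0.5, -0.7, 0.9]
finger_gap: 15.7
gripper_force: 0.2
```

Request:
step_arm(
  series=[
    [[0,0,0],[0,0,0],8],
    [[0,0,0],[0,0,-40],8],
    [[0,0,0],[0,0,-85],8],
    [[0,0,0],[0,0,-130],8],
    [[0,0,0],[0,0,-175],8],
    [[0,0,0],[0,0,-195],8],
    [[0,0,0],[0,0,-195],8],
    [[0,0,0],[0,0,-195],8],
  ],
)

```text
clock: 31.15
eef_pos: [524.7, -257.7, 200.2]
ee_rot: [0.024, 1.0, 0.0, 0.0]
contact_force: [0.0, 0.2, -0.3]
finger_gap: 14.2
gripper_force: 30.0
```

Run:
```python
from h import *
s=readout.read_state();print(s["q"].round(2),s["eef_pos"].round(1),s["finger_gap"]); print(move([478,-121.2,200],88))
```

```text
[-0.2   0.23  0.71  1.67 -0.15  1.3   2.06] [ 524.7 -257.7  200.2] 14.186807931306188
(array([ 0.03, -0.  , -0.8 ]), array([ 53.3, 134.1,   0.3]))
```

Request:
step_arm(
  series=[
    [[0,0,-0.8],[53,133.5,0],8],
    [[0,0,-0.8],[53,133.5,0],8],
    [[0,0,-0.8],[53,133.5,0],8],
    [[0,0,-0.8],[53,133.5,0],8],
    [[0,0,-0.8],[53,133.5,0],8],
    [[0,0,-0.8],[53,133.5,0],8],
    [[0,0,-0.8],[53,133.5,0],8],
  ],
)

```text
clock: 31.85
eef_pos: [478.3, -123.6, 200.0]
ee_rot: [0.019, 1.0, -0.0, -0.001]
contact_force: [0.6, 0.1, -0.4]
finger_gap: 14.6
gripper_force: 30.0
```

Run:
```python
from h import *
save('wrist','L');p,d,ci=pickle.load(open('L.pk','rb'));P=cloud(d,ci)
s=readout.read_state();print(s["q"].round(2),s["eef_pos"].round(1),s["finger_gap"],ci["eye"]); print(move([478,-121.7,13],88))
# bay wall cross-section: per x slab, y limits of floor-height points
for x0 in range(435,480,8):
    m=(np.abs(P[...,0]-x0)<4)&(np.abs(P[...,1]+121)<45)&(np.abs(P[...,2]-6.8)<4); y=np.sort(P[m][:,1]); 
    print(x0,len(y),np.percentile(y,[1,99]).round(1) if len(y)>5 else 0)
```

```text
[-0.42 -0.02  0.61  1.88  0.01  1.28  1.73] [ 478.4 -123.5  200.1] 14.741866799380709 [ 401.2072876  -119.55646632  361.84877266]
(array([-0.04, -0.05, -0.16]), array([  0.3,   2. , 187.1]))
435 326 [-162.2  -79.1]
443 512 [-162.4  -79.5]
451 515 [-162.7  -79.9]
459 497 [-162.9  -88.9]
467 482 [-162.3  -80.3]
475 484 [-163.5  -80.5]
```

View pics/L.png

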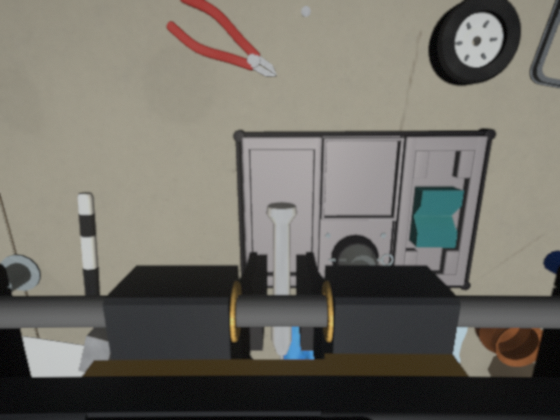

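Run:
```python
from h import *
p,d,ci=pickle.load(open('L.pk','rb'));g=cv2.cvtColor(p,cv2.COLOR_BGR2GRAY)
print(g[178:184,236:334].mean(0).round(0).astype(int).tolist())
for u in (250,252,316,320): print(u,onplane(ci,[(u,181)],7).round(1)[0],onplane(ci,[(u,181)],19).round(1)[0])
```

```text
[127, 92, 65, 56, 49, 49, 66, 99, 133, 152, 159, 160, 150, 129, 113, 129, 152, 161, 162, 163, 163, 163, 163, 163, 163, 163, 164, 163, 163, 164, 164, 164, 164, 164, 164, 164, 164, 164, 164, 164, 164, 164, 164, 164, 164, 165, 164, 164, 164, 164, 164, 164, 165, 164, 165, 164, 165, 165, 165, 165, 166, 165, 165, 165, 165, 165, 165, 165, 165, 166, 166, 165, 165, 165, 164, 158, 138, 120, 133, 155, 163, 162, 155, 137, 106, 82, 97, 127, 142, 150, 159, 164, 164, 164, 164, 164, 163, 163]
250 [ 465.6 -154.4    7. ] [ 463.4 -153.2   19. ]
252 [ 465.7 -152.3    7. ] [ 463.5 -151.2   19. ]
316 [468.2 -85.7   7. ] [465.9 -86.8  19. ]
320 [468.3 -81.5   7. ] [466.1 -82.8  19. ]
```

Bay inner walls at u=250 and 313 → y −153.4 and −89.9, centre −121.7; the vice (282, handle at the near end) is nearly centred. Lower.

Request:
step_arm(
  series=[
    [[0,0,0],[0,1.5,45],8],
    [[0,0,0],[0,1.5,90],8],
    [[0,0,0],[0,1.5,130],8],
    [[0,0,0],[0,1.5,155],8],
    [[0,0,0],[0,1.5,172],8],
    [[0,0,0],[0,1.5,182],8],
    [[0,0,0],[0,1.5,187],8],
    [[0,0,0],[0,1.5,187],8],
    [[0,0,0],[0,1.5,187],8],
  ],
)

```text
clock: 32.8
eef_pos: [479.4, -121.0, 14.3]
ee_rot: [0.018, 1.0, -0.0, 0.001]
contact_force: [-1.0, 0.2, 0.1]
finger_gap: 14.7
gripper_force: 30.0
```

Request:
step_arm(
  series=[
    [[0,0,0],[0,0,0],26],
    [[0,0,0],[0,0,0],26],
    [[0,0,0],[0,0,0],26],
    [[0,0,0],[0,0,-30],26],
    [[0,0,0],[0,0,-75],26],
    [[0,0,0],[0,0,-120],26],
    [[0,0,0],[0,0,-165],26],
    [[0,0,0],[0,0,-210],26],
    [[0,0,0],[0,0,-240],26],
    [[0,0,0],[0,0,-240],26],
  ],
)

```text
clock: 33.8
eef_pos: [481.2, -121.1, 258.5]
ee_rot: [0.018, 1.0, 0.0, 0.005]
contact_force: [-0.0, 0.8, -1.0]
finger_gap: 26.1
gripper_force: 0.0
```

Run:
```python
from h import *
p,d,ci=grab('scene');q,_,_=grab('wrist')
cv2.imwrite("pics/M.png",np.vstack([cv2.resize(p[130:310,190:430],(560,400),interpolation=2)[:300],q[60:360]])[:600])
P=cloud(d,ci);
p,d,ci=grab('wrist');P=cloud(d,ci);m=(np.abs(P[...,0]-501)<66)&(np.abs(P[...,1]+121)<28)&(P[...,2]>12)&(P[...,2]<40)
t=P[m];c=t.mean(0);v=np.linalg.svd(t[:,:2]-c[:2],full_matrices=False)[2][0];print(c.round(1),v.round(3),t.min(0).round(1),t.max(0).round(1))
print(readout.read_state()["contact_force"])
```

```text
[ 485.4 -119.3   18. ] [ 0.999 -0.035] [ 444.1 -125.4   14. ] [ 553.9 -111.    23.3]
[-0.03298095 -0.66926704 -0.05089405]
```

View pics/M.png

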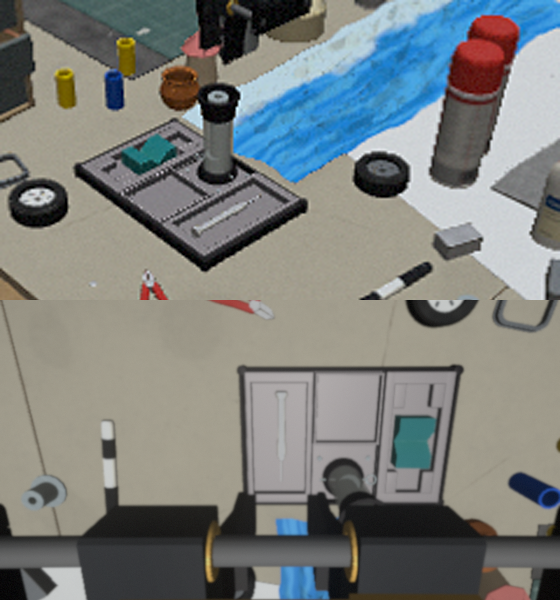

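The vice lies in the bay (x 444–554, z top 23), the jig is in its pocket with the V up, the stack is in the tube, and the marker and flanged bush are untouched. The gripper is clear, so I'm handing in.

```bash
python3 -c "
from cell import manip; print(manip.sign_off())"
```

```text
the job is handed in; nothing more can be done
None
```

The kit is made up and handed in after about 34 s: pin vice in the long bay, V jig seated V-up, tube loaded bush–spacer–bush, and the flanged bush and marker left where they were.

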